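# Switch the ball sorter to its other chute and feed it

### The arm

A 6-joint arm with a two-finger parallel gripper is mounted at the origin on a cart in front of the work surface, level with it; the furniture and walls round the work are solid. World frame = base frame: x ahead of the robot, y to its left, z up, the work surface at z = 0. Lengths are in m, angles in rad, forces in N, time in s.
With the tool pointing down it reaches from about 0.35 to 0.775 m from the base axis. Payload 7.3 kg.
Tool frame: the origin (TCP) lies between the finger pads; the fingertips stand 17 mm ahead of it and the grasp point (between the pads) lies 2 mm behind it; z points along the fingers, y is the line along which they close (so a half turn about z gives the same grasp; the last joint's range is limited). The gripper opens to 92 mm and grips with 3 to 60 N. Pads are 19 mm wide; open, the fingers measure 130 mm over their backs; the gripper's body (75 mm by 190 mm) begins 47 mm behind the grasp point.
Start: joints at [1.042, 0.342, 1.524, -0, 1.275, -0.146], TCP at [0.196, 0.487, 0.22] pointing down, gripper open.
Joint ranges: [-2.53, 2.53], [-0.77, 2.02], [0.04, 2.7], [-1, 4.14], [0.28, 2.66], [-3.11, 3.11]. Speed limits (rad/s): [2.57, 2.57, 3.14, 3.14, 3.14, 3.14].

### API

Orientations are given as [roll, pitch, yaw] about the fixed x, y, z axes, in that order (R = Rz(yaw) Ry(pitch) Rx(roll)).
In Python, from cell import robot, optics gives the robot as it stands.
- The arm moves only by the tool play_rows, never from a script. Its argument "rows" is a list of rows, each a list of 7 numbers: the shift along the tool's x, y, z in cm, then the turn, a rotation vector about the tool's x, y, z in rad, then the opening, from 0 (shut) to 1 (fully open). In form: [[tx, ty, tz, wx, wy, wz, grip], ...]. A call has 1 to 20 rows; each row is the pose to reach, as a shift and turn from the pose commanded when the call began, along the tool's axes at that moment; what a row does not reach only later rows make up. A row lasts 1/10 s, in which the tool goes at most 50 mm and 8.59 degrees, less where a joint would pass 70% of its speed; a pose out of reach is approached as far as the arm can. A call with a gripper value outside its range is refused whole. The fingers move at their own pace and stop on an object; "squeeze" is the grip in N (left out, the last holds). Time passes only in rows, so rows that repeat a pose let the fingers close. It gives the time, the measured TCP pose, the force, the opening and the grip force at its end, in the units of the state.
- robot.observe(): the state, without advancing time (a new reading comes with each control period).
- optics.read_camera(name): name is "side" or "top" or "wrist"; returns (picture, depth): 420x560x3 uint8, red, green, blue; 420x560 float32, m along the optical axis (not along the pixel's ray), 0 where there is no reading.
- optics.camera_model(name): a dict with "fx", "fy", "cx", "cy" (pixels), "origin" and "rotation" of the camera in the world; the wrist camera has in their place "tool_from_camera" (4x4, takes a point from camera to tool coordinates, whose origin is the TCP and whose axes are the flange's). Camera axes: x right, y up, looking along -z (the intrinsics and any distortion apply to the point x, -y, -z); pixel columns grow to the right and rows downward; lengths in m; the calibration is good to about 2 mm. A picture is of the moment at which its call begins: read the wrist's pose just before it. camera_model takes no time and is no camera call.
- robot.hand_in(): hands the job in; it is judged then, once.
The state is a dict: "time": time; "qpos": joint angles; "qvel": joint speeds; "joint_efforts": joint torques, N m; "tool_pos": TCP position; "tool_rot": TCP orientation; "contact_force": force on the tool from outside, world axes, zero at the start; "torque": the same for the moment, N m; "opening": finger opening in m; "grip_force": force on a finger pad.
Only numpy, scipy, OpenCV 4.12 (cv2) and the standard library are available. Lean on these libraries where they do the work, as an engineer would, in place of code of your own. Each camera call takes 0.05 s, during which the arm holds its last target. There are 200 camera calls.

### The job

The seesaw gate of the wooden ball sorter is tipped towards one of its two chutes. First press down the gate's raised thumb tab until the gate rocks right over to the other side; then, with a fingertip, push the two wooden balls along the raised track and off its end, so that both roll over the gate and down into that other chute. Only press and push: do not pick up any ball, and leave the things standing around alone.

Things in the scene. Friction and masses are not known exactly. Their poses are not given: they have to be found in the camera images.
- sorter: Plywood ball sorter fixed to the table, x -162 to +62 mm, 410 mm wide. Origin on the table under the gate's pivot; x = feed direction of the track, y = left of it. The 56 mm wide track runs on legs at y = 0 to x = -32 mm; its floor rises 3 degrees from 89 to 96 mm above the table; side rails 10 mm above the floor, 42 mm apart; a 6 mm high bar across it behind the rear ball (x = -141 mm).
- gate (a joint): Seesaw gate: 170 mm long trough across the track's end, on a level pivot 75 mm above the table. -0.28 rad: left (+y) end fully down, feeds the left chute; +0.28: right end down, feeds the right chute. Top-heavy (steel knob on a stem at its back, top 165 mm up): starts over to either side; once pushed past level it falls the rest of the way and stays. Under 4 N on a tab rocks it.
- tab_left (a point): Centre of the top face of the gate's left thumb tab, a flat wooden tab 46 x 36 mm (x by y), 6 mm thick, that sticks out of the gate towards the robot, 55 mm before the pivot and 83 mm left of it; about 114 mm above the table when raised and 69 mm when fully down.
- tab_right (a point): The same on the right thumb tab (83 mm right of the pivot). Whichever tab stands higher is the one to press.
- ball_front_center (a point): Centre of the front one (nearer the gate) of two plain smooth waxed wooden balls, 36 mm diameter, about 20 g, that rest on the track one behind the other; its centre is about 111 mm above the table.
- ball_rear_center (a point): Centre of the rear ball (farther from the gate, 36 mm behind the front one), same size; centre about 109 mm above the table. Pushing it from behind drives both. Left alone on the track, balls roll slowly back to the bar.
- track_end (a point): End of the track at the gate, on the middle line, on the track's floor, 96 mm above the table. A ball whose centre has passed it drops 13 mm on the gate.
- chute_left (a point): Middle of the floor of the left chute, an open box, inside 90 mm (x) by 117 mm (y), whose floor slopes outward; walls up to 75 mm above the table.
- chute_right (a point): Middle of the floor of the right chute, alike.
- cork_block: Bystander: cork sanding block, 33 x 46 x 42 mm, on the table left of the track; origin at the centre of its underside.
- eraser: Bystander: block eraser, 22 x 46 x 13 mm, on the table right of the track; origin at the centre of its underside.
- tube_1: Bystander: paint tube, 28 x 92 x 24 mm, on the table at the left; origin under its centre.
- jar_lid: Bystander: white screw lid, 50 mm across, 14 mm high, on the table at the right; origin under its centre.
- pastel_1: Bystander: pastel stick, 62 x 12 x 12 mm, on the table at the right; origin under its centre.
There are look-alikes about, which are no part of the job. What is shaped like the part that bears ball_front_center but black is not meant. Leave any blue look-alike of the part that bears ball_rear_center alone.

How it is judged:
By the outcome, as a careful person would: the job done as asked, in the order asked, and still so for the second after the job is handed in, with the robot touching nothing.
It also fails if it takes over 42 s, if anything falls off the work surface, if the arm or the gripper's body presses on something with over 40 N, if the wrist force passes 120 N, or if a joint passes its speed limit or range.

## Working session

There is one attempt and no reset: what is moved stays moved. The work goes in short steps, Python scripts to look and compute and a tool call to move; the robot and the scene stay as the last step left them, time stands still between calls to the robot, and variables do not carry over. Pictures are saved under pics/ and viewed, at most 10 in all, crops included, and the job is handed in when it is done.

Besides the shell and the picture viewer there is one more tool, called as name(argument=value, ...) on one line, values as JSON. play_rows: Moves the arm, as the interface text tells. Its arguments: {"type":"object","properties":{"rows":{"type":"array"},"squeeze":{"type":"number"}},"required":["rows"]}

```bash
mkdir -p pics; ls; cat > h.py <<'E'
import numpy as np,cv2
from scipy.spatial.transform import Rotation as R
from cell import robot,optics
def world(name,d,u,v,m=None,st=None):
    m=m or optics.camera_model(name)
    p=np.array([(u-m["cx"])/m["fx"]*d,-(v-m["cy"])/m["fy"]*d,-d])
    return np.array(m["rotation"])@p+np.array(m["origin"])
def snap(name,tag):
    im,d=optics.read_camera(name); np.save(f"{tag}_d.npy",d); np.save(f"{tag}.npy",im)
    cv2.imwrite(f"pics/{tag}.png",im[:,:,::-1]); return im,d
E
python3 - <<'E'
from h import *
for n in("top","side"):
    snap(n,n+"0"); print(n,optics.camera_model(n))
s=robot.observe();print(s["tool_pos"],s["tool_rot"],s["time"])
E
```

```text
pics
top {'fx': 401.28003522697503, 'fy': 401.28003522697503, 'cx': 277.1869392630922, 'cy': 210.25781447296487, 'origin': array([ 0.36997447, -0.02422089,  1.36856136]), 'rotation': array([ 0.12704846, -0.00755602, -1.55546495])}
side {'fx': 415.6207478537419, 'fy': 415.6207478537419, 'cx': 282.71112180126727, 'cy': 211.24228772032583, 'origin': array([ 0.25333532, -0.96321335,  0.56644292]), 'rotation': array([ 1.13867977, -0.01756432, -0.29854629])}
[0.19590956 0.48668896 0.21930925] [-3.14023474e+00 -2.01336051e-04  2.75876376e+00] 0.1
```

View pics/top0.png

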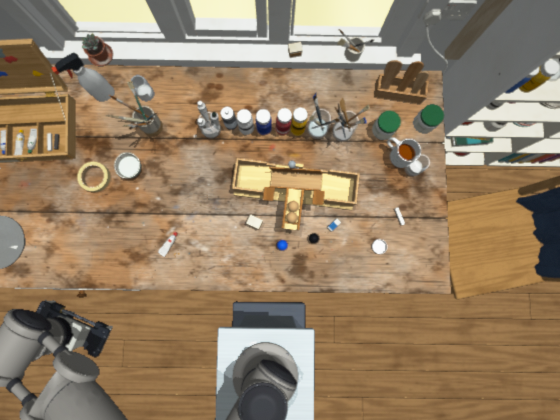

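View pics/side0.png

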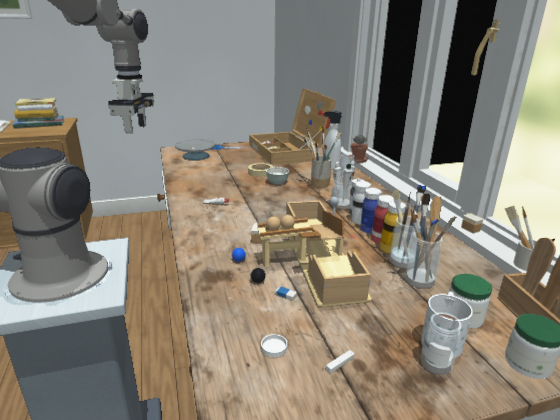

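The top picture shows the sorter at about (295,185). The balls on the track are at about (292,207) and (291,219). The look-alikes, blue (282,245) and black (313,238), lie on the table and are not meant. Next I take one enlarged crop of each view.

```bash
sed -i 's/np.array(m\["rotation"\])@p/R.from_euler("xyz",m["rotation"]).as_matrix()@p/' h.py
python3 - <<'E'
from h import *
a=np.load("top0.npy")[150:255,220:370,::-1]; b=np.load("side0.npy")[195:310,235:385,::-1]
a=cv2.resize(a,None,fx=4,fy=4,interpolation=2);b=cv2.resize(b,None,fx=4,fy=4,interpolation=2)
cv2.imwrite("pics/ctop.png",a);cv2.imwrite("pics/cside.png",b)
d=np.load("top0_d.npy")
for u,v in [(292,207),(291,219),(269,195),(318,198),(292,164),(250,180),(340,187),(291,226),(282,245),(255,222),(334,225)]:
    print((u,v),world("top",d[v,u],u,v).round(3))
E
```

```text
(292, 207) [ 0.54  -0.077  0.128]
(291, 219) [ 0.502 -0.075  0.126]
(269, 195) [ 0.586 -0.004  0.071]
(318, 198) [ 0.572 -0.16   0.113]
(292, 164) [ 0.669 -0.075  0.158]
(250, 180) [0.644 0.062 0.027]
(340, 187) [ 0.624 -0.244  0.029]
(291, 226) [ 0.483 -0.076  0.091]
(282, 245) [ 0.425 -0.049  0.033]
(255, 222) [0.499 0.041 0.041]
(334, 225) [ 0.497 -0.226  0.007]
```

View pics/ctop.png

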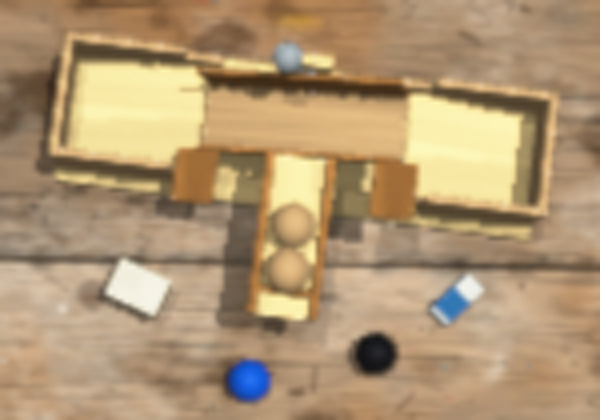

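View pics/cside.png

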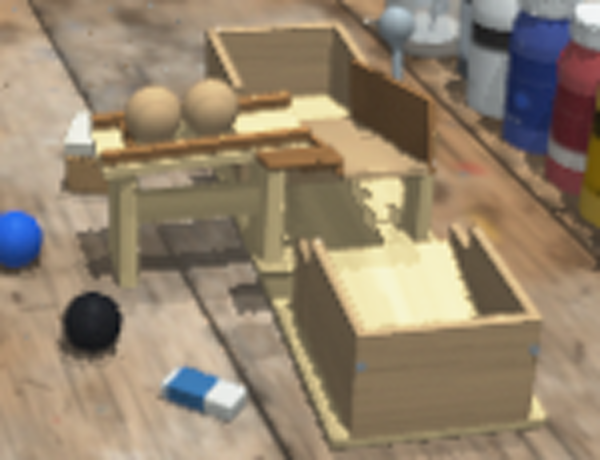

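The right tab stands higher (z 0.113 against 0.071 for the left), so I press the right one. The balls are the two wooden ones on the track, at crop (293,225) and (288,270). The ground balls, blue (250,380) and black (375,353), are decoys.

```bash
cat >> h.py <<'E'
def shift(p,yaw=np.pi-0.1):
    s=robot.observe(); M=R.from_euler("xyz",s["tool_rot"]); T=R.from_euler("xyz",[np.pi,0,yaw])
    return (M.inv().apply(np.array(p)-s["tool_pos"])*100).round(2),(M.inv()*T).as_rotvec().round(3)
E
python3 - <<'E'
from h import *
d=np.load("top0_d.npy")
L,Rt,F,B=[world("top",d[int(round(v)),int(round(u))],u,v) for u,v in((268.75,193.75),(318.5,197.5),(293.2,206.2),(292,217.5))]
print(L,Rt,F,B)
e=(L-Rt)[:2];e/=np.hypot(*e);x=np.array([e[1],-e[0]]);print("yaw",np.arctan2(x[1],x[0]),"pivot",(L+Rt)[:2]/2+.055*x)
print(shift([.568,-.161,.19]))
E
```

```text
[ 0.59022207 -0.00297719  0.06926699] [ 0.57341012 -0.16158     0.11283702] [ 0.54284934 -0.08118087  0.12297807] [ 0.50695882 -0.07771742  0.12486248]
yaw -0.10560601135896287 pivot [ 0.63650968 -0.08807613]
(array([-58.71, -46.18,   2.98]), array([-0.001, -0.   , -0.283]))
```

play_rows(rows=[[-58.7,-46.2,1,0,0,-0.283,0],[-58.7,-46.2,1,0,0,-0.283,0],[-58.7,-46.2,1,0,0,-0.283,0],[-58.7,-46.2,1,0,0,-0.283,0],[-58.7,-46.2,1,0,0,-0.283,0],[-58.7,-46.2,1,0,0,-0.283,0],[-58.7,-46.2,1,0,0,-0.283,0],[-58.7,-46.2,1,0,0,-0.283,0],[-58.7,-46.2,1,0,0,-0.283,0],[-58.7,-46.2,1,0,0,-0.283,0],[-58.7,-46.2,1,0,0,-0.283,0],[-58.7,-46.2,1,0,0,-0.283,0],[-58.7,-46.2,1,0,0,-0.283,0],[-58.7,-46.2,1,0,0,-0.283,0],[-58.7,-46.2,1,0,0,-0.283,0],[-58.7,-46.2,1,0,0,-0.283,0],[-58.7,-46.2,1,0,0,-0.283,0],[-58.7,-46.2,1,0,0,-0.283,0],[-58.7,-46.2,1,0,0,-0.283,0],[-58.7,-46.2,1,0,0,-0.283,0]])

```text
time: 2.1
tool_pos: [0.5678, -0.1595, 0.2105]
tool_rot: [3.142, 0.001, 3.043]
contact_force: [-0.2, 0.8, 0.3]
opening: 0.0004
grip_force: 0.0
```

```bash
python3 - <<'E'
from h import *
snap("wrist","w0")
s=robot.observe();print(s["tool_pos"],s["tool_rot"],s["time"],s["opening"],s["contact_force"])
print(shift([.568,-.161,.09]))
E
```

```text
[ 0.56787114 -0.15962942  0.21042085] [-3.14159231e+00  5.28072232e-04  3.04331535e+00] 2.15 0.0005771954960551956 [-0.46759867 -0.28219698  0.02538031]
(array([-0.02, -0.14, 12.04]), array([0.   , 0.001, 0.002]))
```

View pics/w0.png

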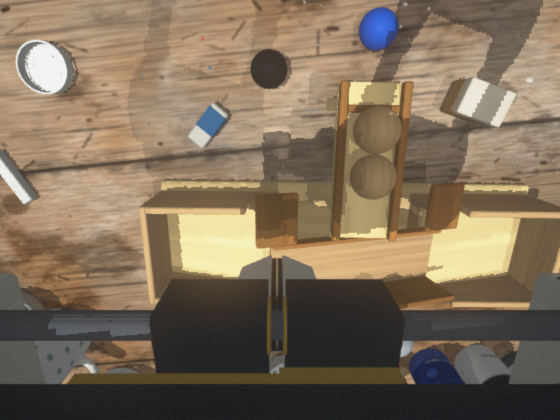

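The wrist view shows the raised right tab at (276,220), the balls at (377,130) and (373,176), and the fingertips at about (277,262). I check the tab and balls in world coordinates from this view.

```bash
python3 - <<'E'
from h import *
m=optics.camera_model("wrist");d=np.load("w0_d.npy");s=robot.observe()
T=np.array(m["tool_from_camera"]);M=R.from_euler("xyz",s["tool_rot"])
for u,v in [(276,220),(445,206),(373,176),(377,130),(338,235),(395,237)]:
    z=d[v,u];p=T@[(u-m["cx"])/m["fx"]*z,-(v-m["cy"])/m["fy"]*z,-z,1]
    print(u,v,(M.apply(p[:3])+s["tool_pos"]).round(4))
E
```

```text
276 220 [ 0.5727 -0.1605  0.1151]
445 206 [ 0.5896 -0.0021  0.0705]
373 176 [ 0.5406 -0.0852  0.1291]
377 130 [ 0.5078 -0.0816  0.1276]
338 235 [ 0.5943 -0.1094  0.1065]
395 237 [ 0.6008 -0.0609  0.1068]
```

Both views agree. Now I press the right tab.

play_rows(rows=[[0,0,4,0,0,0,0],[0,0,7,0,0,0,0],[0,0,7.5,0,0,0,0],[0,0,8,0,0,0,0],[0,0,8.5,0,0,0,0],[0,0,9,0,0,0,0],[0,0,9.5,0,0,0,0],[0,0,10,0,0,0,0],[0,0,10.5,0,0,0,0],[0,0,11,0,0,0,0],[0,0,11.4,0,0,0,0],[0,0,11.8,0,0,0,0],[0,0,11.8,0,0,0,0],[0,0,11.8,0,0,0,0]])

```text
time: 3.55
tool_pos: [0.568, -0.1608, 0.0918]
tool_rot: [3.141, -0.0, 3.042]
contact_force: [-0.3, 0.2, -0.3]
opening: 0.0003
grip_force: 0.0
```

play_rows(rows=[[0,0,-5,0,0,0,0],[0,0,-10,0,0,0,0],[0,0,-12,0,0,0,0],[0,0,-12,0,0,0,0]])

```text
time: 3.95
tool_pos: [0.5698, -0.1615, 0.2163]
tool_rot: [-3.139, 0.008, 3.042]
contact_force: [0.2, -0.2, 0.0]
opening: 0.0004
grip_force: 0.0
```

```bash
python3 - <<'E'
from h import *
im,dd=snap("wrist","w1")
m=optics.camera_model("wrist");s=robot.observe();T=np.array(m["tool_from_camera"]);M=R.from_euler("xyz",s["tool_rot"])
for u,v in [(276,220),(445,206),(373,176),(377,130)]:
    z=dd[v,u];p=T@[(u-m["cx"])/m["fx"]*z,-(v-m["cy"])/m["fy"]*z,-z,1]
    print(u,v,(M.apply(p[:3])+s["tool_pos"]).round(4))
print(s["time"],s["tool_pos"])
x=np.array([np.cos(-.105),np.sin(-.105)]);P=np.array([.6365,-.0885])
for a in(-.175,-.06): print(a,P+a*x)
print(shift([*(P-.175*x),.2105],np.pi-.105))
E
```

```text
276 220 [ 0.5752 -0.1622  0.1141]
445 206 [ 0.5933 -0.0007  0.0671]
373 176 [ 0.5431 -0.0851  0.1262]
377 130 [ 0.5097 -0.081   0.1233]
4.0 [ 0.56868773 -0.16105083  0.21356171]
-0.175 [ 0.4624638  -0.07015875]
-0.06 [ 0.57683045 -0.08221157]
(array([11.48,  7.99,  0.26]), array([-0.001,  0.004,  0.005]))
```

View pics/w1.png

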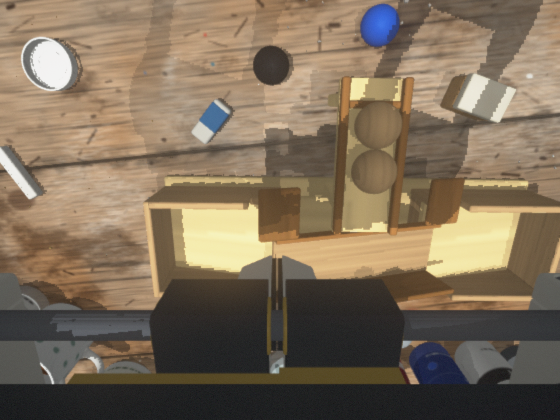

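The gate still stands on its old side, even though the finger ended at z 0.075 with no force. I repeat the press and look while it is down.

play_rows(rows=[[0,0,4,0,0,0,0],[0,0,8,0,0,0,0],[0,0,9.0,0,0,0,0],[0,0,10,0,0,0,0],[0,0,10,0,0,0,0]])

```text
time: 4.5
tool_pos: [0.5678, -0.1607, 0.1112]
tool_rot: [3.141, -0.001, 3.042]
contact_force: [0.3, 0.5, 0.2]
opening: 0.0006
grip_force: 0.0
```

```bash
cat > look.py <<'E'
from h import *
import sys
a,_=snap("side",sys.argv[1]+"s");b,d=snap("top",sys.argv[1]+"t")
for u,v in [(269,194),(318,197),(292,164),(293,206),(292,217)]: print((u,v),world("top",d[v,u],u,v).round(3))
a=cv2.resize(a[180:300,235:385],None,fx=4,fy=4);b=cv2.resize(b[150:270,210:370],None,fx=2,fy=2)
cv2.imwrite("pics/"+sys.argv[1]+"c.png",a[:,:,::-1]);s=robot.observe();print(s["time"],s["tool_pos"],s["contact_force"])
E
python3 look.py p1
```

```text
(269, 194) [ 0.59  -0.004  0.067]
(318, 197) [ 0.539 -0.136  0.332]
(292, 164) [ 0.668 -0.074  0.164]
(293, 206) [ 0.485 -0.062  0.539]
(292, 217) [ 0.462 -0.06   0.546]
4.6 [ 0.56881813 -0.16110229  0.11306914] [-0.52460885 -0.08389141 -0.09659476]
```

View pics/p1c.png

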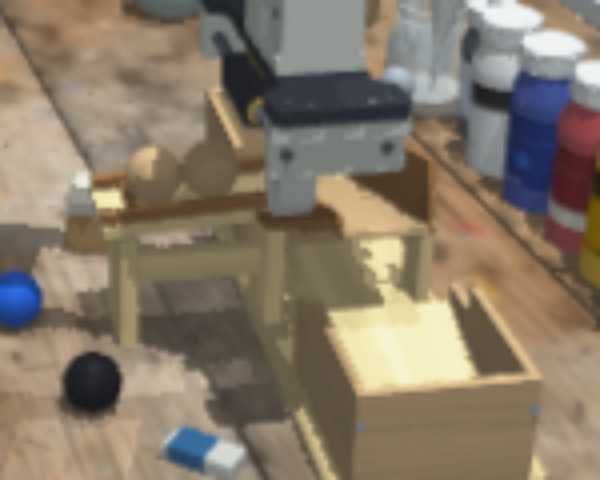

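```bash
python3 - <<'E'
from h import *
d=np.load("p1s_d.npy")
def proj(p):
    m=optics.camera_model("side");c=R.from_euler("xyz",m["rotation"]).inv().apply(np.array(p)-m["origin"])
    u=m["cx"]+m["fx"]*c[0]/-c[2];v=m["cy"]-m["fy"]*c[1]/-c[2];return ((u-235)*4).round(),((v-180)*4).round()
print(proj([.568,-.161,.096]),proj([.568,-.161,.114]),proj([.573,-.161,.114]))
for cx,cy in [(290,150),(290,190),(285,206),(300,206),(330,212),(275,217),(290,220),(320,222),(335,235)]:
    u,v=235+cx//4,180+cy//4; print((cx,cy),world("side",d[v,u],u,v).round(3))
E
```

```text
(np.float64(287.0), np.float64(241.0)) (np.float64(288.0), np.float64(214.0)) (np.float64(296.0), np.float64(213.0))
(290, 150) [ 0.533 -0.246  0.2  ]
(290, 190) [ 0.559 -0.182  0.142]
(285, 206) [ 0.558 -0.18   0.131]
(300, 206) [ 0.569 -0.177  0.128]
(330, 212) [ 0.59  -0.169  0.116]
(275, 217) [ 0.557 -0.164  0.116]
(290, 220) [ 0.563 -0.174  0.117]
(320, 222) [ 0.581 -0.179  0.117]
(335, 235) [ 0.601 -0.151  0.092]
```

At TCP 0.113 the real tip is at about 0.117, so the shut fingers end near the TCP. The first press therefore stopped just short of level. I press deeper, tilting the hand outward so its body stays clear of the balls.

play_rows(rows=[[0,0.5,-2,-0.12,0,0,0],[0,1,-2,-0.25,0,0,0],[0,1,-1,-0.25,0,0,0],[0,1,0,-0.25,0,0,0],[0,1,0.6,-0.25,0,0,0],[0,1,1.2,-0.25,0,0,0],[0,1,1.8,-0.25,0,0,0],[0,1,2.4,-0.25,0,0,0],[0,1,3.0,-0.25,0,0,0],[0,1,3.3,-0.25,0,0,0],[0,1,3.6,-0.25,0,0,0],[0,1,3.6,-0.25,0,0,0]])

```text
time: 5.8
tool_pos: [0.5689, -0.1508, 0.0755]
tool_rot: [2.891, -0.001, 3.042]
contact_force: [0.0, 0.1, 0.2]
opening: 0.0004
grip_force: 0.0
```

```bash
python3 look.py p2
```

```text
(269, 194) [ 0.581 -0.005  0.122]
(318, 197) [ 0.565 -0.153  0.174]
(292, 164) [ 0.709 -0.081 -0.003]
(293, 206) [ 0.543 -0.08   0.125]
(292, 217) [ 0.508 -0.078  0.128]
5.9 [ 0.56915207 -0.15091419  0.07603246] [ 0.69838804 -0.01590757  0.95566811]
```

The gate has rocked over: the left tab is now raised at about 0.12. Next I go behind the rear ball.

```bash
python3 - <<'E'
from h import *
x=np.array([np.cos(-.105),np.sin(-.105)]);P=np.array([.6365,-.0885])
print(shift([.569,-.151,.2],np.pi-.105));print(shift([*(P-.170*x),.2],np.pi-.105));print(shift([*(P-.170*x),.13],np.pi-.105),P-.17*x)
E
```

```text
(array([ 1.000e-02,  3.060e+00, -1.201e+01]), array([ 0.25 , -0.   ,  0.005]))
(array([ 10.92,   9.82, -10.29]), array([ 0.25 , -0.   ,  0.005]))
(array([10.92,  8.09, -3.51]), array([ 0.25 , -0.   ,  0.005])) [ 0.46743626 -0.07068278]
```

play_rows(rows=[[0,1.2,-4.8,0,0,0,0],[0,2.4,-9.6,0.1,0,0,0],[0,3.1,-12,0.25,0,0.005,0],[5,6,-11.2,0.25,0,0.005,0],[8,8,-10.7,0.25,0,0.005,0],[10.9,9.8,-10.3,0.25,0,0.005,0],[10.9,9.8,-10.3,0.25,0,0.005,0],[10.9,8.9,-6.9,0.25,0,0.005,0],[10.9,8.1,-3.5,0.25,0,0.005,0],[10.9,8.1,-3.5,0.25,0,0.005,0]])

```text
time: 6.9
tool_pos: [0.4655, -0.0701, 0.1268]
tool_rot: [3.14, -0.007, 3.037]
contact_force: [0.3, 0.8, 0.2]
opening: 0.0003
grip_force: 0.0
```

```bash
python3 look.py p3; python3 - <<'E'
from h import *
x=np.array([np.cos(-.105),np.sin(-.105)]);P=np.array([.6365,-.0885])
print(shift([*(P-.170*x),.103],np.pi-.105),shift([*(P-.053*x),.109],np.pi-.105))
E
```

```text
(269, 194) [ 0.581 -0.005  0.117]
(318, 197) [ 0.581 -0.164  0.073]
(292, 164) [ 0.71  -0.081 -0.004]
(293, 206) [ 0.492 -0.064  0.492]
(292, 217) [ 0.467 -0.062  0.496]
7.0 [ 0.4681434  -0.07095757  0.13038326] [ 0.53484982 -0.02727979  0.80742877]
(array([0.07, 0.02, 2.74]), array([ 0.   , -0.001, -0.   ])) (array([-11.63,   0.02,   2.13]), array([ 0.   , -0.001, -0.   ]))
```

View pics/p3c.png

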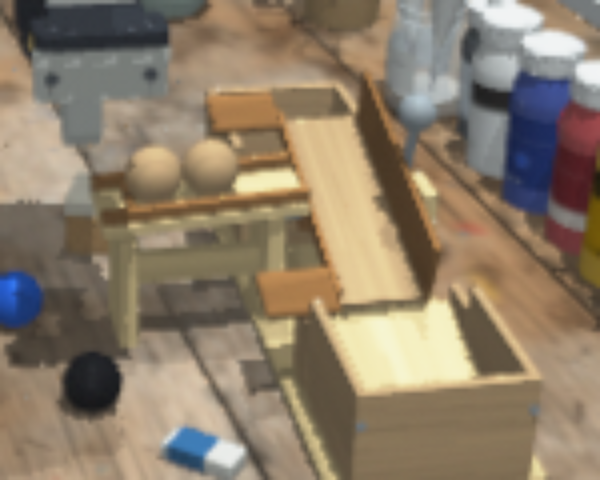

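The gate now slopes to the right chute, both balls are still on the track, and the fingertip is at crop (82,143), clear behind the rear ball. I lower it and push slowly.

play_rows(rows=[[0.1,0,1.5,0,0,0,0],[0.1,0,2.9,0,0,0,0],[-0.3,0,2.9,0,0,0,0],[-0.7,0,2.9,0,0,0,0],[-1.1,0,2.9,0,0,0,0],[-1.5,0,2.9,0,0,0,0],[-1.9,0,2.85,0,0,0,0],[-2.3,0,2.8,0,0,0,0],[-2.7,0,2.8,0,0,0,0],[-3.1,0,2.75,0,0,0,0],[-3.5,0,2.75,0,0,0,0],[-3.9,0,2.7,0,0,0,0],[-4.3,0,2.7,0,0,0,0],[-4.7,0,2.65,0,0,0,0],[-5.1,0,2.65,0,0,0,0],[-5.5,0,2.6,0,0,0,0],[-5.9,0,2.6,0,0,0,0],[-6.3,0,2.55,0,0,0,0]])

```text
time: 8.8
tool_pos: [0.5305, -0.0771, 0.1043]
tool_rot: [3.141, -0.001, 3.037]
contact_force: [0.2, -0.1, -0.3]
opening: 0.0006
grip_force: 0.1
```

play_rows(rows=[[-0.4,0,0,0,0,0,0],[-0.8,0,-0.05,0,0,0,0],[-1.2,0,-0.05,0,0,0,0],[-1.6,0,-0.1,0,0,0,0],[-2.0,0,-0.1,0,0,0,0],[-2.4,0,-0.1,0,0,0,0],[-2.8,0,-0.15,0,0,0,0],[-3.2,0,-0.15,0,0,0,0],[-3.6,0,-0.2,0,0,0,0],[-4.0,0,-0.2,0,0,0,0],[-4.4,0,-0.2,0,0,0,0],[-4.8,0,-0.25,0,0,0,0],[-5.3,0,-0.25,0,0,0,0],[-5.3,0,-0.25,0,0,0,0],[-5.3,0,-0.25,0,0,0,0]])

```text
time: 10.3
tool_pos: [0.5829, -0.0826, 0.1067]
tool_rot: [3.141, -0.001, 3.037]
contact_force: [-0.3, -0.4, -0.3]
opening: 0.0001
grip_force: 0.0
```

```bash
python3 look.py p4
```

```text
(269, 194) [ 0.519 -0.01   0.489]
(318, 197) [ 0.517 -0.121  0.47 ]
(292, 164) [ 0.592 -0.061  0.473]
(293, 206) [ 0.547 -0.082  0.095]
(292, 217) [ 0.461 -0.059  0.549]
10.4 [ 0.58268603 -0.0825788   0.10671576] [0.001829   0.13078238 0.11613974]
```

View pics/p4c.png

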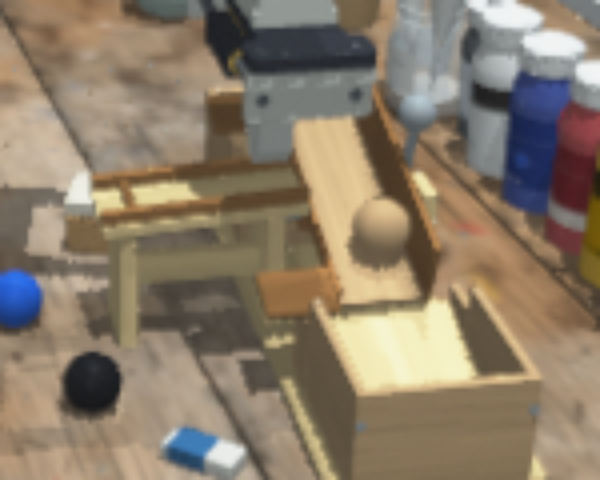

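One ball is rolling down the gate at (380,230) and the track is empty. I back off, rise clear and check.

play_rows(rows=[[3,0,-1,0,0,0,0],[6,0,-4,0,0,0,0],[9,0,-8,0,0,0,0],[12,0,-12,0,0,0,0],[16,0,-14,0,0,0,0],[20,0,-14,0,0,0,0],[20,0,-14,0,0,0,0],[20,0,-14,0,0,0,0],[20,0,-14,0,0,0,0],[20,0,-14,0,0,0,0],[20,0,-14,0,0,0,0],[20,0,-14,0,0,0,0]])

```text
time: 11.6
tool_pos: [0.3844, -0.0618, 0.2465]
tool_rot: [3.141, -0.002, 3.037]
contact_force: [0.1, -0.1, 0.2]
opening: 0.0006
grip_force: 0.0
```

```bash
python3 - <<'E'
from h import *
a,_=snap("side","f_s");b,d=snap("top","f_t")
a=cv2.resize(a[180:300,235:385],None,fx=3,fy=3);b=cv2.resize(b[140:260,220:370],None,fx=3,fy=3)
cv2.imwrite("pics/fin.png",np.vstack([a[:240],b])[:600,:,::-1]);print(robot.observe()["time"],robot.observe()["tool_pos"])
E
```

```text
11.7 [ 0.38423565 -0.0617418   0.24663823]
```

View pics/fin.png

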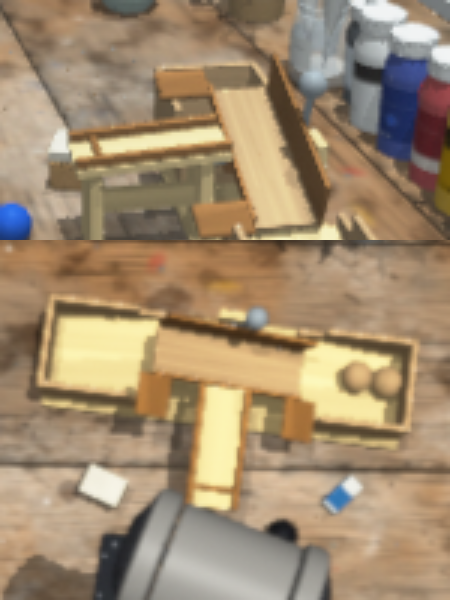

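Both balls lie in the right chute, at (355,377) and (388,381), and the gate is still tipped right. I let them settle briefly and hand in.

play_rows(rows=[[0,0,0,0,0,0,0],[0,0,0,0,0,0,0],[0,0,0,0,0,0,0],[0,0,0,0,0,0,0],[0,0,0,0,0,0,0],[0,0,0,0,0,0,0],[0,0,0,0,0,0,0],[0,0,0,0,0,0,0],[0,0,0,0,0,0,0],[0,0,0,0,0,0,0]])

```text
time: 12.7
tool_pos: [0.3841, -0.0617, 0.2469]
tool_rot: [3.142, -0.001, 3.037]
contact_force: [-0.1, -0.5, 0.3]
opening: 0.0006
grip_force: 0.0
```

```bash
python3 -c "
from cell import robot
print(robot.hand_in())"
```

```text
the job is handed in; nothing more can be done
None
```

I rocked the gate over to the right by its raised right tab (the first press stopped short, the deeper second one tipped it), then pushed both wooden balls off the track into the right chute, and handed in at 12.7 s of 42 s without touching the things around it.

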